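# Line up the capacitors on the test rail by height

### The job

Stand the four loose screw-terminal capacitors in the four cups of the test rail, one to a cup, in order of height: the tallest in the cup nearest the handheld meter, stepping down to the shortest at the other end. Keep them upright and set each one down on the floor of its cup instead of dropping it in; do not knock the bottle over.

Things in the scene. Friction and masses are not known exactly. Their poses are not given: they have to be found in the camera images.
- cap_a: The tallest of the four loose electrolytic capacitors: an upright black can 36 mm in diameter and 110 mm high, with a pale stripe down one side and two small bare metal screw terminals that stand 6 mm above its top. Starts standing on the bench. Origin: centre of its underside; z up along its axis.
- cap_b: The second tallest of the four loose electrolytic capacitors: an upright black can 51 mm in diameter and 88 mm high, with a pale stripe down one side and two small bare metal screw terminals that stand 6 mm above its top. Starts standing on the bench. Origin: centre of its underside; z up along its axis.
- cap_c: The third tallest of the four loose electrolytic capacitors: an upright black can 36 mm in diameter and 70 mm high, with a pale stripe down one side and two small bare metal screw terminals that stand 6 mm above its top. Starts standing on the bench. Origin: centre of its underside; z up along its axis.
- cap_d: The shortest of the four loose electrolytic capacitors: an upright black can 51 mm in diameter and 53 mm high, with a pale stripe down one side and two small bare metal screw terminals that stand 6 mm above its top. Starts standing on the bench. Origin: centre of its underside; z up along its axis.
- cup_p: One of four identical grey round open cups in a row on the aluminium test rail, about 86 mm apart; names do not tell their order. Fixed. 74 mm across outside, 68 mm inside; flat floor, wall 6 mm high above it. Origin: centre of its underside, 20 mm above the bench; its floor lies 5 mm above the origin (25 mm above the bench), its rim 11 mm above. z up; y along the row.
- cup_q: One of four identical grey round open cups in a row on the aluminium test rail, about 86 mm apart; names do not tell their order. Fixed. 74 mm across outside, 68 mm inside; flat floor, wall 6 mm high above it. Origin: centre of its underside, 20 mm above the bench; its floor lies 5 mm above the origin (25 mm above the bench), its rim 11 mm above. z up; y along the row.
- cup_r: One of four identical grey round open cups in a row on the aluminium test rail, about 86 mm apart; names do not tell their order. Fixed. 74 mm across outside, 68 mm inside; flat floor, wall 6 mm high above it. Origin: centre of its underside, 20 mm above the bench; its floor lies 5 mm above the origin (25 mm above the bench), its rim 11 mm above. z up; y along the row.
- cup_s: One of four identical grey round open cups in a row on the aluminium test rail, about 86 mm apart; names do not tell their order. Fixed. 74 mm across outside, 68 mm inside; flat floor, wall 6 mm high above it. Origin: centre of its underside, 20 mm above the bench; its floor lies 5 mm above the origin (25 mm above the bench), its rim 11 mm above. z up; y along the row.
- meter: Handheld capacitance meter lying on its back at one end of the rail (which end varies), black with a pale face, a display and keys, 190 x 90 x 34 mm. Fixed. Origin: centre of its underside; z up. The four cups lie about 145, 222, 304 and 387 mm from its origin. A gold resistor on a finned block, not needed, lies at the other end of the rail.
- bottle: White plastic bottle with a black cap, about 52 mm in diameter and 120 mm high, standing loose on the bench beyond the capacitors; not needed. Origin: centre of its underside; z up.
There are look-alikes about, which are no part of the job. What is shaped like the cap_a but purple is not meant.

How it is judged:
By the outcome, as a careful person would: the job done as asked, in the order asked, and still so for the second after the job is handed in, with the robot touching nothing.
It also fails if it takes over 112 s, if anything falls off the work surface, if the arm or the gripper's body presses on something with over 40 N, if the wrist force passes 120 N, or if a joint passes its speed limit or range.

### The arm

A 7-joint arm with a two-finger parallel gripper is mounted at the origin on the work surface. World frame = base frame: x ahead of the robot, y to its left, z up, the work surface at z = 0. Lengths are in mm, angles in rad, forces in N, time in s.
With the tool pointing down it reaches from about 350 to 900 mm from the base axis. Payload 7.2 kg.
Tool frame: the origin (TCP) lies between the finger pads; the fingertips stand 25 mm ahead of it and the grasp point (between the pads) lies 6 mm ahead of it (ctrl.finger_overhang is the distance from the TCP to the fingertips, in mm); z points along the fingers, y is the line along which they close (so a half turn about z gives the same grasp; the last joint's range is limited). The gripper opens to 85 mm and grips with 20 to 120 N. Pads are 22 mm wide; open, the fingers measure 114 mm over their backs; the gripper's body (76 mm by 85 mm) begins 54 mm behind the grasp point. The pads swing forward as they close: fully open they stand 13 mm farther back than shut.
Start: joints at [1.226, 0.411, -0.013, 1.596, 0.006, 1.134, -0.082], TCP at [170.787, -601.215, 256.297] pointing down, gripper open.
Joint ranges: [-2.95, 2.95], [-0.29, 1.99], [-1.47, 1.44], [0.14, 2.54], [-1.03, 4.17], [0.13, 1.85], [-2.86, 2.86]. Speed limits (rad/s): [2.39, 2.39, 3.01, 3.01, 3.14, 3.14, 3.14].

### API

Orientations are given as a unit quaternion [x, y, z, w].
In Python, from workcell import ctrl gives the robot as it stands. The module is installed in compiled form; this text tells all that it offers.
- The arm moves only by the tool carry_out, never from a script. Its argument "steps" is a list that holds one entry, the list of rows, each a list of 4 numbers: the shift along the world's x, y, z in m, then the turn about the world's z in rad. In form: [[[x, y, z, spin], ...]]. A call has 1 to 12 rows; each row is the pose to reach, as a shift and turn from the pose commanded when the call began; what a row does not reach only later rows make up. A row lasts 1/8 s, in which the tool goes at most 62.5 mm and 10.7 degrees, less where a joint would pass 70% of its speed; a pose out of reach is approached as far as the arm can. A call with a gripper value outside its range is refused whole. "gripper" is the closure, from -1 (fully open) to 1 (shut), set as the call begins (left out, the last holds). The fingers move at their own pace and stop on an object; "force" is the grip in N (left out, the last holds). Time passes only in rows, so rows that repeat a pose let the fingers close. It gives the time, the measured TCP pose, the force, the opening and the grip force at its end, in the units of the state.
- ctrl.get_obs(): the state, without advancing time (a new reading comes with each control period).
- ctrl.snapshot(name): name is "scene" or "top" or "wrist"; returns a dict with "pixels" (384x512x3 uint8, red, green, blue), "z_map" (384x512 float32, mm along the optical axis (not along the pixel's ray), 0 where there is no reading), "camera_matrix" (3x3 intrinsics, pixels), "k1" (the pictures are not rectified: a ray, as slopes to the right and down, at radius r is drawn at 1 + k1 r^2 times it, then the intrinsics apply), "R" (3x3) and "t" (3): a world point X has camera coordinates R X + t; the wrist camera has in their place "mount" (4x4, takes a point from camera to tool coordinates, whose origin is the TCP and whose axes are the flange's). Camera axes: x right, y down, z forward; pixel columns grow to the right and rows downward; lengths in mm; the calibration is good to about 2 mm. A picture is of the moment at which its call begins: read the wrist's pose just before it.
- ctrl.close_job(): hands the job in; it is judged then, once.
The state is a dict: "time_s": time; "joints": joint angles; "qvel": joint speeds; "joint_torque": joint torques, N m; "eef_pos": TCP position; "tcp_rot": TCP orientation; "force": force on the tool from outside, world axes, zero at the start; "wrist_torque": the same for the moment, N m; "gripper_width": opening from 0.0 (shut) to 1.0 (fully open); "gripper_force": force on a finger pad.
Only numpy, scipy, OpenCV 4.12 (cv2) and the standard library are available. Lean on these libraries where they do the work, as an engineer would, in place of code of your own. Each camera call takes 0.05 s, during which the arm holds its last target. There are 200 camera calls.

## Working session

There is one attempt and no reset: what is moved stays moved. The work goes in short steps, Python scripts to look and compute and a tool call to move; the robot and the scene stay as the last step left them, time stands still between calls to the robot, and variables do not carry over. Pictures are saved under pics/ and viewed, at most 14 in all, crops included, and the job is handed in when it is done.

Besides the shell and the picture viewer there is one more tool, called after "Emit:" as a command line: name --argument value ..., lists and objects as JSON in quotes. carry_out: Moves the arm, as the interface text tells. Its arguments: {"type":"object","properties":{"steps":{"type":"array"},"gripper":{"type":"number"},"force":{"type":"number"}},"required":["steps"]}

```bash
mkdir -p pics
python3 - <<'E'
from workcell import ctrl
import cv2,pickle
print(ctrl.get_obs())
for n in("scene","top"):
    s=ctrl.snapshot(n); pickle.dump(s,open(n+'.pkl','wb'))
    cv2.imwrite(f'pics/{n}0.png',s['pixels'][:,:,::-1]); print(n,s['camera_matrix'],s['k1'],s['R'],s['t'])
E
```

```text
{'time_s': 0.0, 'joints': array([ 1.22577724,  0.41195797, -0.01270967,  1.59703028,  0.00558467,
        1.13427566, -0.08219655]), 'qvel': array([-0.00086371,  0.00020955,  0.00133534,  0.00024162, -0.00084729,
        0.00031798,  0.00193581]), 'joint_torque': array([ 1.32419205e-03, -6.00619411e+01,  6.82246350e-01, -2.99406302e+01,
        1.37796218e-02,  1.06892918e-02, -1.71047918e-05]), 'eef_pos': array([ 170.65645488, -600.78963996,  255.42248358]), 'tcp_rot': array([ 9.90435013e-01,  1.37977593e-01, -1.63448813e-04, -8.01433731e-04]), 'force': array([-0.78852809, -0.07466125,  0.33376141]), 'wrist_torque': array([-0.01439675, -0.02630562, -0.00984366]), 'gripper_force': 0.0, 'gripper_width': 1.0034117357452557}
scene [[409.57751287   0.         253.67060472]
 [  0.         409.57751287 184.32088706]
 [  0.           0.           1.        ]] -0.029304248354540225 [[-0.78895043  0.61444119  0.00438621]
 [ 0.48944313  0.63273498 -0.60007654]
 [-0.37148705 -0.47128385 -0.79993056]] [ 417.03306478 -259.50814768 1117.57047705]
top [[454.74595837   0.         265.25636863]
 [  0.         454.74595837 200.22900509]
 [  0.           0.           1.        ]] -0.08877114803674852 [[ 0.02240216 -0.99970807 -0.00905081]
 [-0.98955972 -0.02088371 -0.14260233]
 [ 0.14237168  0.01215092 -0.98973868]] [  8.92726311 570.58854045 984.89413258]
```

View pics/scene0.png

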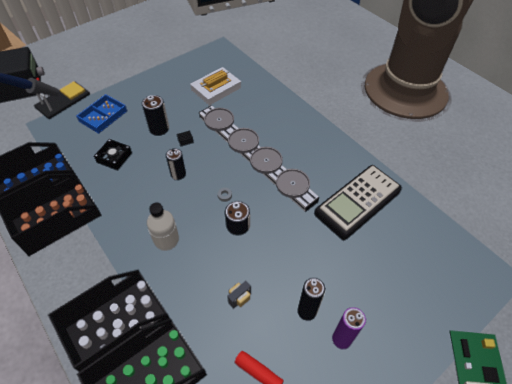

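View pics/top0.png

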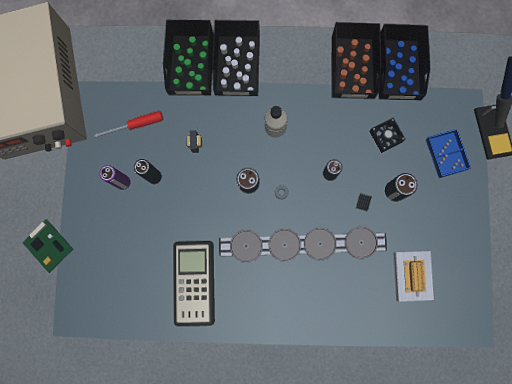

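The scene view shows cap_b (155,115), cap_c (176,163), cap_d (237,217), cap_a (311,299), with the purple decoy at (348,328). In the top view they are at (404,187), (333,170), (248,180), (147,171), decoy (115,177). The cups are at (245..361, 244), and the meter sits on the left, beside cup (245,245).

```bash
cat > h.py <<'E'
import numpy as np,cv2
def cloud(s):
    z=s['z_map'];v,u=np.mgrid[:z.shape[0],:z.shape[1]].astype(np.float32)
    p=cv2.undistortPoints(np.stack([u,v],-1).reshape(-1,1,2),s['camera_matrix'],np.array([s['k1'],0,0,0.])).reshape(z.shape+(2,))
    c=np.dstack([p[...,0]*z,p[...,1]*z,z]); w=(c-s['t'])@s['R']; w[z<=0]=np.nan; return w
def ray(s,uv,zp):
    p=cv2.undistortPoints(np.array(uv,np.float32).reshape(-1,1,2),s['camera_matrix'],np.array([s['k1'],0,0,0.])).reshape(-1,2)
    d=np.c_[p,np.ones(len(p))]@s['R']; o=-s['t']@s['R']; return o+d*((zp-o[2])/d[:,2])[:,None]
caps={'a':((147,171),(311,299),110,36),'b':((404,187),(155,115),88,51),'c':((333,170),(176,163),70,36),'d':((248,180),(237,217),53,51)}
def find(s,i):
    w=cloud(s)
    for k,v in caps.items():
        u0,v0=v[i];h=v[2];sub=w[v0-28:v0+28,u0-28:u0+28].reshape(-1,3)
        q=sub[(sub[:,2]>h-5)&(sub[:,2]<h+4)]
        if len(q)<10: print(k,len(q));continue
        c,r=cv2.minEnclosingCircle(q[:,:2].astype(np.float32)); print(k,len(q),np.round(c,1),round(r,1),np.round(np.median(q,0),1))
E
python3 - <<'E'
import pickle;from h import *
S={n:pickle.load(open(n+'.pkl','rb')) for n in('top','scene')}
for i,n in enumerate(S): print(n);find(S[n],i)
w=cloud(S['top'])
for u,v in [(245,245),(284,245),(320,244),(361,242)]:
    sub=w[v-22:v+22,u-22:u+22].reshape(-1,3);q=sub[(sub[:,2]>22.5)&(sub[:,2]<36)]
    c,r=cv2.minEnclosingCircle(q[:,:2].astype(np.float32));print(u,len(q),np.round(c,1),round(r,1),np.round(q.mean(0),1))
print('decoy',w[172:182,108:118].reshape(-1,3)[::11].round(),'bottle',w[112,276],'bench',w[215,280],ray(S['top'],[(194,283)],34))
s=S['top'];g=cv2.cvtColor(s['pixels'],cv2.COLOR_RGB2GRAY)[:,]
c=cv2.HoughCircles(cv2.resize(g[220:270,210:400],None,fx=4,fy=4,interpolation=cv2.INTER_CUBIC),cv2.HOUGH_GRADIENT,1,100,param1=80,param2=25,minRadius=52,maxRadius=76)
if c is not None:
  c=c[0];uv=(c[:,:2]+.5)/4-.5+[210,220]
  print(np.c_[uv,c[:,2]/4,ray(s,uv,30)].round(1))
E
```

```text
top
a 176 [627.8 287.1] 18.1 [626.3 286.4 110.5]
b 344 [ 605.4 -283.1] 25.6 [ 603.2 -282.1   89. ]
c 171 [ 643.9 -130.2] 17.9 [ 643.4 -129.6   70.3]
d 333 [616.6  62.4] 25.4 [615.5  62.8  53.6]
scene
a 320 [631.7 289.5] 18.0 [633.8 289.7 110.1]
b 227 [ 608.4 -280.4] 26.6 [ 612.6 -277.7   88.4]
c 152 [ 648.9 -128.3] 18.5 [ 650.  -123.3   70.3]
d 391 [620.3  63.9] 26.5 [623.4  65.6  53.4]
245 822 [468.6  67.8] 48.9 [467.   63.2  26.3]
284 841 [473.3 -21.9] 51.0 [471.6 -25.   26.5]
320 873 [ 472.9 -103.6] 53.3 [ 475.6 -102.    26.5]
361 819 [ 478.2 -197.1] 51.7 [ 481.2 -196.2   26.3]
decoy [[614. 359. 112.]
 [612. 357. 113.]
 [610. 355. 111.]
 [607. 352. 114.]
 [606. 351. 111.]
 [604. 349. 109.]
 [603. 348. 106.]
 [603. 350.  93.]
 [602. 350.  86.]
 [600. 348.  83.]] bottle [750.70874877   1.59224795 120.00940332] bench [541.82974463 -13.33174729   1.77449442] [[381.67527831 175.94718461  34.        ]]
[[ 359.5  242.5   15.5  480.  -193.3   30. ]
 [ 318.5  243.    15.6  477.1 -100.6   30. ]
 [ 285.2  245.5   14.4  469.9  -25.8   30. ]]
```

Run:
```python
import pickle;from h import *
for n,pts in (('top',[(245,245),(284,245),(320,244),(361,242)]),('scene',[(293,183),(267,160),(243,140),(219,119)])):
    s=pickle.load(open(n+'.pkl','rb'));im=cv2.GaussianBlur(s['pixels'],(3,3),0).astype(int)
    for u,v in pts:
        ref=np.median(im[v-6:v+7,u-6:u+7].reshape(-1,3),0);m=(np.abs(im-ref).max(2)<20).astype(np.uint8)
        mm=np.zeros_like(m);cv2.circle(mm,(u,v),21,1,-1);m&=mm
        m=cv2.morphologyEx(m,cv2.MORPH_OPEN,np.ones((5,5),np.uint8))
        c=max(cv2.findContours(m,cv2.RETR_EXTERNAL,cv2.CHAIN_APPROX_NONE)[0],key=cv2.contourArea)
        e=cv2.fitEllipse(cv2.convexHull(c));x=ray(s,[e[0]],25)[0];cc,r=cv2.minEnclosingCircle(ray(s,c.reshape(-1,2),25)[:,:2].astype(np.float32))
        print(n,u,v,ref,np.round(e[0],1),np.round(e[1],1),x.round(1),np.round(cc,1),round(r,1))
```

```text
top 245 245 [121. 120. 123.] [244.6 244.8] [36.4 43.4] [469.7  65.9  25. ] [469.5  65.2] 47.2
top 284 245 [124. 122. 126.] [282.7 246.5] [32.  42.7] [467.8 -20.3  25. ] [469.1 -20.8] 46.4
top 320 244 [124. 122. 126.] [319.3 245.6] [30.4 42. ] [ 471.5 -103.    25. ] [ 474.5 -103.1] 46.6
top 361 242 [121. 119. 123.] [361.3 241. ] [30.5 46.6] [ 483.7 -198.4   25. ] [ 481.6 -198.2] 47.6
scene 293 183 [123. 118. 123.] [295.6 182.8] [23.3 39.1] [466.   68.1  25. ] [463.4  64.6] 41.3
scene 267 160 [121. 116. 121.] [268.6 155.6] [31.6 38.5] [463.  -28.5  25. ] [460.3 -30.4] 48.8
scene 243 140 [119. 114. 120.] [244.7 134.7] [30.2 36.4] [ 466.7 -114.6   25. ] [ 466.1 -117.6] 50.4
scene 219 119 [119. 114. 119.] [221.  113.8] [29.9 38.3] [ 470.2 -207.9   25. ] [ 463.2 -209.9] 56.2
```

Emit:
carry_out --steps '[[[0.04,0.05,0.03,0.18],[0.08,0.1,0.03,0.36],[0.12,0.15,0.03,0.54],[0.17,0.2,0.03,0.72],[0.21,0.25,0.03,0.9],[0.25,0.3,0.03,1.08],[0.29,0.32,0.03,1.26],[0.31,0.35,0.03,1.294],[0.32,0.38,0.03,1.294],[0.32,0.4,0.03,1.294],[0.32,0.4,0.03,1.294],[0.32,0.4,0.03,1.294]]]' --gripper -1

```text
time_s: 1.6
eef_pos: [490.1, -202.8, 286.3]
tcp_rot: [0.708, 0.706, -0.0, 0.0]
force: [-0.6, -0.8, -0.0]
gripper_width: 0.998
gripper_force: 0.0
```

Run:
```python
from workcell import ctrl
import cv2,pickle
o=ctrl.get_obs();s=ctrl.snapshot('wrist');s['o']=o;pickle.dump(s,open('w0.pkl','wb'))
cv2.imwrite('pics/w0.png',s['pixels'][:,:,::-1]);print(s['camera_matrix'],s['k1'],s['mount'].round(3))
```

```text
[[264.45412258   0.         257.31215097]
 [  0.         264.45412258 193.30138906]
 [  0.           0.           1.        ]] -0.04567411581208132 [[-0.00000e+00 -9.61000e-01 -2.78000e-01  7.11480e+01]
 [ 1.00000e+00 -0.00000e+00  0.00000e+00  9.00000e-02]
 [-1.00000e-03 -2.78000e-01  9.61000e-01 -1.17502e+02]
 [ 0.00000e+00  0.00000e+00  0.00000e+00  1.00000e+00]]
```

View pics/w0.png

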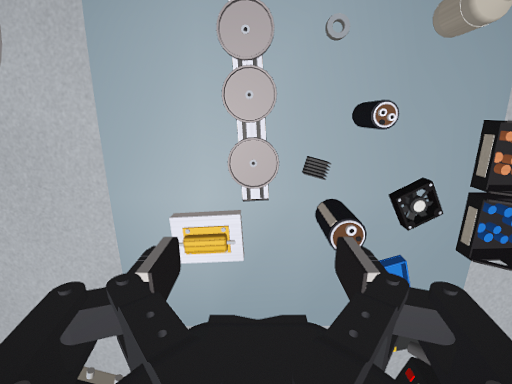

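The wrist view shows three cups with centre dots at (246,29), (249,94) and (253,163), plus cap_b's top at (349,232) and cap_c's at (385,114). I'll cast rays through these.

```bash
cat >> h.py <<'E'
from scipy.spatial.transform import Rotation as Ro
def wr(s):
    T=np.eye(4);T[:3,:3]=Ro.from_quat(s['o']['tcp_rot']).as_matrix();T[:3,3]=s['o']['eef_pos'];T=np.linalg.inv(T@s['mount']);s['R']=T[:3,:3];s['t']=T[:3,3];return s
def dots(s,pts,z=25,r=5):
    g=cv2.cvtColor(s['pixels'],cv2.COLOR_RGB2GRAY).astype(float);out=[]
    for u,v in pts:
        a=g[v-r:v+r+1,u-r:u+r+1];w=np.clip(np.median(a)-25-a,0,None);y,x=np.mgrid[-r:r+1,-r:r+1]
        out.append((u+(w*x).sum()/w.sum(),v+(w*y).sum()/w.sum()) if w.sum()>0 else (u,v))
    return np.c_[out,ray(s,out,z)]
def capw(s,k,uv,h,r=32):
    w=cloud(s);u,v=uv;sub=w[v-r:v+r,max(u-r,0):u+r].reshape(-1,3);q=sub[(sub[:,2]>h-5)&(sub[:,2]<h+4)]
    c,rr=cv2.minEnclosingCircle(q[:,:2].astype(np.float32));print(k,len(q),np.round(c,1),round(rr,1))
E
python3 - <<'E'
import pickle;from h import *
s=wr(pickle.load(open('w0.pkl','rb')))
print(dots(s,[(246,29),(249,94),(253,163)]).round(1))
capw(s,'b',(349,232),88);capw(s,'c',(385,114),70)
for n,p in(('top',[(245,245),(284,245),(320,244),(361,242)]),('scene',[(293,183),(267,160),(243,140),(219,119)])):
    print(n,dots(pickle.load(open(n+'.pkl','rb')),p,25,4).round(1))
E
```

```text
[[ 245.1   28.6  475.   -21.5   25. ]
 [ 248.8   94.2  479.  -101.9   25. ]
 [ 252.8  162.8  483.9 -195.7   25. ]]
b 676 [ 608.2 -281.6] 25.9
c 612 [ 646.3 -127.8] 18.4
top [[ 245.8  245.5  468.1   63.1   25. ]
 [ 284.1  244.5  472.4  -23.3   25. ]
 [ 319.8  243.2  476.9 -104.1   25. ]
 [ 360.9  242.   481.5 -197.5   25. ]]
scene [[ 292.2  183.   472.2   64.1   25. ]
 [ 266.   159.   474.3  -24.2   25. ]
 [ 243.   140.   480.3 -103.3   25. ]
 [ 219.   119.   484.7 -195.8   25. ]]
```

Emit:
carry_out --steps '[[[0.04,-0.03,0,0],[0.08,-0.06,0,0],[0.117,-0.08,0,0],[0.117,-0.08,-0.03,0],[0.117,-0.08,-0.07,0],[0.117,-0.08,-0.11,0],[0.117,-0.08,-0.15,0],[0.117,-0.08,-0.19,0],[0.117,-0.08,-0.21,0],[0.117,-0.08,-0.225,0],[0.117,-0.08,-0.225,0],[0.117,-0.08,-0.225,0]]]'

```text
time_s: 3.15
eef_pos: [608.7, -281.6, 62.7]
tcp_rot: [0.707, 0.707, 0.0, 0.001]
force: [-0.0, 1.1, 0.7]
gripper_width: 1.002
gripper_force: 0.0
```

Emit:
carry_out --steps '[[[0,0,0,0],[0,0,0,0],[0,0,0,0],[0,0,0,0],[0,0,0,0],[0,0,0,0],[0,0,0,0],[0,0,0,0]]]' --gripper 1 --force 40

```text
time_s: 4.15
eef_pos: [608.3, -281.4, 62.3]
tcp_rot: [0.707, 0.707, 0.0, 0.001]
force: [-0.0, 0.9, 5.8]
gripper_width: 0.587
gripper_force: 42.0
```

Emit:
carry_out --steps '[[[0,0,0.02,0],[0,0,0.05,0],[0,0,0.08,0],[-0.025,0.05,0.08,0],[-0.05,0.1,0.08,0],[-0.075,0.15,0.08,0],[-0.1,0.2,0.08,0],[-0.12,0.24,0.08,0],[-0.134,0.259,0.07,0],[-0.134,0.259,0.05,0],[-0.134,0.259,0.04,0],[-0.134,0.259,0.04,0]]]'

```text
time_s: 5.65
eef_pos: [473.6, -22.5, 101.1]
tcp_rot: [0.707, 0.707, -0.0, -0.0]
force: [-0.4, -0.1, -3.1]
gripper_width: 0.585
gripper_force: 42.7
```

Run:
```python
from workcell import ctrl
import cv2
o=ctrl.get_obs();print(o['eef_pos'],o['force'],o['gripper_width'],o['gripper_force'])
s=ctrl.snapshot('scene');cv2.imwrite('pics/s1.png',cv2.resize(s['pixels'][60:230,150:350,::-1],None,fx=3,fy=3))
```

```text
[473.55361939 -22.47902798 101.12998082] [-0.35781365 -0.13731175 -3.07436474] 0.5845264154679699 42.69860230386257
```

View pics/s1.png

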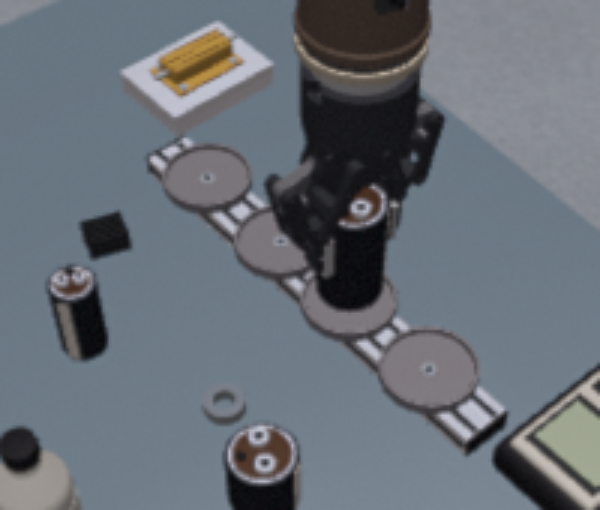

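cap_b is upright at (355,250), above the second cup at (350,300). Now I'll lower it gently.

Emit:
carry_out --steps '[[[0,0,-0.004,0],[0,0,-0.008,0],[0,0,-0.011,0],[0,0,-0.0125,0],[0,0,-0.0135,0],[0,0,-0.0145,0],[0,0,-0.0145,0],[0,0,-0.0145,0]]]'

```text
time_s: 6.7
eef_pos: [473.8, -22.2, 87.1]
tcp_rot: [0.707, 0.707, 0.0, 0.0]
force: [-2.3, 0.4, 6.5]
gripper_width: 0.586
gripper_force: 43.3
```

Emit:
carry_out --steps '[[[0,0,0,0],[0,0,0,0],[0,0,0,0],[0,0,0.02,0],[0,0,0.05,0],[0,0,0.09,0],[0,0,0.12,0],[0.04,-0.025,0.12,0],[0.09,-0.055,0.12,0],[0.13,-0.08,0.12,0],[0.1725,-0.106,0.12,0],[0.1725,-0.106,0.12,0]]]' --gripper -1

```text
time_s: 8.2
eef_pos: [648.0, -131.0, 205.3]
tcp_rot: [0.708, 0.706, -0.0, -0.0]
force: [-0.7, 1.0, -0.6]
gripper_width: 1.002
gripper_force: 0.0
```

Run:
```python
from workcell import ctrl
import pickle;from h import *
o=ctrl.get_obs();print(o['eef_pos'],o['gripper_width'])
s=ctrl.snapshot('scene');cv2.imwrite('pics/s2.png',cv2.resize(s['pixels'][60:230,150:350,::-1],None,fx=3,fy=3))
w=cloud(ctrl.snapshot('top'));q=w[215:270,255:315].reshape(-1,3);q=q[(q[:,2]>108)&(q[:,2]<117)];c,r=cv2.minEnclosingCircle(q[:,:2].astype(np.float32));print(len(q),c,r,np.median(q,0))
```

```text
[ 648.03913275 -130.98628093  205.25050918] 1.0017793203306942
394 (471.2403259277344, -24.908824920654297) 25.425752639770508 [470.90827593 -24.62989651 113.86207623]
```

View pics/s2.png

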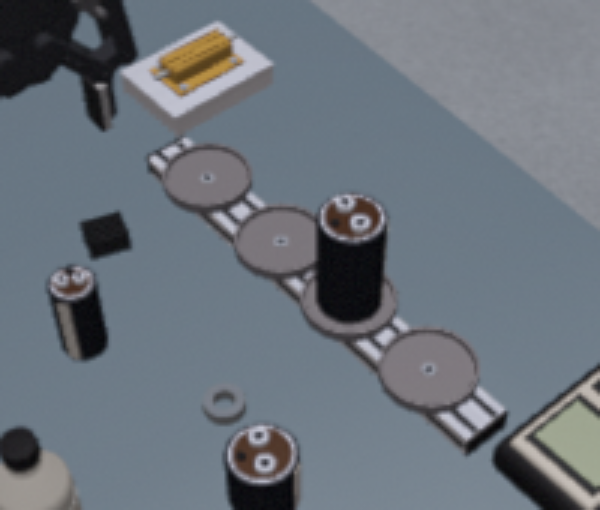

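cap_b stands upright in the second cup (352,260). cap_c is next.

Emit:
carry_out --steps '[[[0,0,-0.03,0],[0,0,-0.07,0],[0,0,-0.11,0],[0,0,-0.14,0],[0,0,-0.158,0],[0,0,-0.158,0],[0,0,-0.158,0]]]'

```text
time_s: 9.18
eef_pos: [647.0, -128.0, 50.2]
tcp_rot: [0.707, 0.707, 0.001, 0.001]
force: [-0.7, -0.1, 0.7]
gripper_width: 0.999
gripper_force: 0.0
```

Emit:
carry_out --steps '[[[0,0,0,0],[0,0,0,0],[0,0,0,0],[0,0,0,0],[0,0,0,0],[0,0,0,0],[0,0,0,0],[0,0,0,0]]]' --gripper 1

```text
time_s: 10.18
eef_pos: [646.6, -128.3, 49.5]
tcp_rot: [0.707, 0.707, 0.0, 0.0]
force: [-1.2, -0.7, 5.3]
gripper_width: 0.407
gripper_force: 39.6
```

Emit:
carry_out --steps '[[[0,0,0.02,0],[0,0,0.05,0],[0,0,0.08,0],[-0.04,0.005,0.08,0],[-0.08,0.012,0.08,0],[-0.12,0.018,0.08,0],[-0.15,0.023,0.08,0],[-0.1675,0.0255,0.07,0],[-0.1675,0.0255,0.05,0],[-0.1675,0.0255,0.035,0],[-0.1675,0.0255,0.035,0],[-0.1675,0.0255,0.035,0]]]'

```text
time_s: 11.68
eef_pos: [479.3, -102.6, 84.2]
tcp_rot: [0.707, 0.707, 0.0, 0.0]
force: [0.2, -0.2, -1.3]
gripper_width: 0.41
gripper_force: 40.2
```

Emit:
carry_out --steps '[[[0,0,-0.003,0],[0,0,-0.005,0],[0,0,-0.007,0],[0,0,-0.0085,0],[0,0,-0.0095,0],[0,0,-0.0105,0],[0,0,-0.0105,0],[0,0,-0.0105,0]]]'

```text
time_s: 12.68
eef_pos: [478.8, -102.7, 74.3]
tcp_rot: [0.707, 0.707, -0.0, 0.0]
force: [-3.3, 0.8, 13.8]
gripper_width: 0.411
gripper_force: 41.4
```

Emit:
carry_out --steps '[[[0,0,0,0],[0,0,0,0],[0,0,0,0],[0,0,0.02,0],[0,0,0.06,0],[0,0,0.1,0],[0,0,0.12,0],[0.04,0.04,0.12,0],[0.08,0.08,0.12,0],[0.11,0.12,0.12,0],[0.1395,0.166,0.12,0],[0.1395,0.166,0.12,0]]]' --gripper -1

```text
time_s: 14.18
eef_pos: [619.1, 68.9, 192.8]
tcp_rot: [0.705, 0.709, 0.001, -0.001]
force: [-0.2, -1.3, -0.2]
gripper_width: 0.999
gripper_force: 0.0
```

Emit:
carry_out --steps '[[[0,0,-0.03,0],[0,0,-0.07,0],[0,0,-0.11,0],[0,0,-0.14,0],[0,0,-0.153,0],[0,0,-0.153,0],[0,0,-0.153,0]]]'

```text
time_s: 15.05
eef_pos: [619.1, 63.3, 41.6]
tcp_rot: [0.707, 0.707, 0.001, 0.001]
force: [0.8, 0.4, -0.2]
gripper_width: 0.997
gripper_force: 0.0
```

Emit:
carry_out --steps '[[[0,0,0,0],[0,0,0,0],[0,0,0,0],[0,0,0,0],[0,0,0,0],[0,0,0,0],[0,0,0,0],[0,0,0,0]]]' --gripper 1

```text
time_s: 16.05
eef_pos: [618.9, 63.3, 41.5]
tcp_rot: [0.707, 0.707, 0.0, 0.001]
force: [-0.7, -0.7, 5.9]
gripper_width: 0.585
gripper_force: 41.1
```

Emit:
carry_out --steps '[[[0,0,0.03,0],[0,0,0.07,0],[0,0,0.11,0],[0,0,0.15,0],[-0.03,-0.05,0.15,0],[-0.06,-0.1,0.15,0],[-0.08,-0.15,0.15,0],[-0.11,-0.2,0.15,0],[-0.13,-0.245,0.15,0],[-0.1355,-0.2595,0.15,0],[-0.1355,-0.2595,0.15,0],[-0.1355,-0.2595,0.15,0]]]'

```text
time_s: 17.55
eef_pos: [483.6, -194.4, 190.4]
tcp_rot: [0.706, 0.708, 0.001, -0.0]
force: [0.3, 0.4, -1.5]
gripper_width: 0.587
gripper_force: 42.2
```

Emit:
carry_out --steps '[[[0,0,-0.03,0],[0,0,-0.06,0],[0,0,-0.09,0],[0,0,-0.11,0],[0,0,-0.115,0],[0,0,-0.117,0],[0,0,-0.119,0],[0,0,-0.121,0],[0,0,-0.123,0],[0,0,-0.1245,0],[0,0,-0.1255,0],[0,0,-0.1255,0]]]'

```text
time_s: 19.05
eef_pos: [482.8, -196.4, 66.3]
tcp_rot: [0.707, 0.707, -0.0, 0.0]
force: [-6.6, 2.7, 17.9]
gripper_width: 0.589
gripper_force: 43.9
```

Emit:
carry_out --steps '[[[0,0,0,0],[0,0,0,0],[0,0,0,0],[0,0,0.02,0],[0,0,0.06,0],[0,0,0.1,0],[0,0,0.14,0],[0.02,0.05,0.16,0],[0.04,0.1,0.16,0],[0.06,0.15,0.16,0],[0.08,0.2,0.16,0],[0.1,0.25,0.16,0]]]' --gripper -1

```text
time_s: 20.55
eef_pos: [583.2, 55.2, 224.6]
tcp_rot: [0.707, 0.707, -0.0, 0.0]
force: [-0.0, -0.7, 0.8]
gripper_width: 0.998
gripper_force: 0.0
```

Emit:
carry_out --steps '[[[0.01,0.05,0,0],[0.02,0.1,0,0],[0.03,0.15,0,0],[0.04,0.2,0,0],[0.0465,0.2343,0,0],[0.0465,0.2343,0,0],[0.0465,0.2343,0,0]]]'

```text
time_s: 21.42
eef_pos: [629.3, 287.2, 224.2]
tcp_rot: [0.707, 0.707, -0.001, 0.0]
force: [-0.2, -0.0, 0.0]
gripper_width: 1.001
gripper_force: 0.0
```

Run:
```python
from workcell import ctrl
from h import *
o=ctrl.get_obs();print(o['eef_pos'])
s=ctrl.snapshot('wrist');s['o']=o;wr(s)
t=ctrl.snapshot('scene')
cv2.imwrite('pics/m3.png',np.vstack([cv2.resize(s['pixels'],(400,300)),cv2.resize(t['pixels'][90:230,150:350],(400,280))])[:,:,::-1])
w=cloud(s);q=w.reshape(-1,3);q=q[(q[:,2]>105)&(q[:,2]<114)&(abs(q[:,0]-630)<30)&(abs(q[:,1]-288)<30)];c,r=cv2.minEnclosingCircle(q[:,:2].astype(np.float32));print(len(q),c,r)
```

```text
[629.31114411 287.19059208 224.20906797]
985 (630.4469604492188, 290.0510559082031) 18.142675399780273
```

View pics/m3.png

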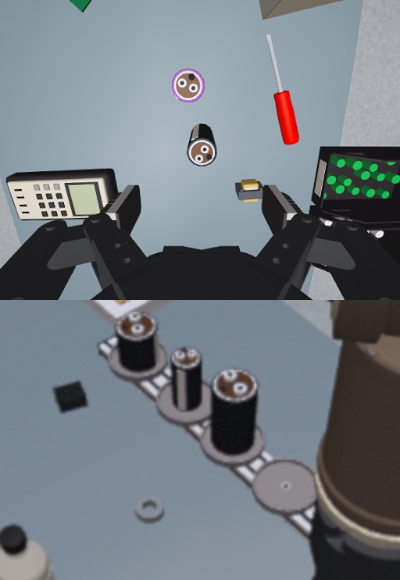

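The wrist view has cap_a at (202,145) and the purple decoy well apart at (188,85). In the scene view, d, c and b stand upright in their cups, and the cup nearest the meter (285,485) is empty.

Emit:
carry_out --steps '[[[0.0,0.0015,-0.03,0],[0,0.0015,-0.06,0],[0,0.0015,-0.1,0],[0,0.0015,-0.13,0],[0,0.0015,-0.149,0],[0,0.0015,-0.149,0],[0,0.0015,-0.149,0]]]'

```text
time_s: 22.4
eef_pos: [630.1, 289.8, 77.2]
tcp_rot: [0.707, 0.707, 0.001, 0.0]
force: [-0.1, -0.4, 1.0]
gripper_width: 1.003
gripper_force: 0.0
```

Emit:
carry_out --steps '[[[0,0,0,0],[0,0,0,0],[0,0,0,0],[0,0,0,0],[0,0,0,0],[0,0,0,0],[0,0,0,0],[0,0,0,0]]]' --gripper 1

```text
time_s: 23.4
eef_pos: [629.7, 289.8, 76.5]
tcp_rot: [0.707, 0.707, 0.0, 0.0]
force: [-0.5, -0.6, 6.3]
gripper_width: 0.407
gripper_force: 40.2
```

Emit:
carry_out --steps '[[[0,0,0.03,0],[0,0,0.06,0],[0,0,0.09,0],[-0.035,-0.05,0.09,0],[-0.07,-0.1,0.09,0],[-0.105,-0.15,0.09,0],[-0.135,-0.195,0.09,0],[-0.155,-0.22,0.08,0],[-0.1587,-0.2258,0.06,0],[-0.1587,-0.2258,0.04,0],[-0.1587,-0.2258,0.035,0],[-0.1587,-0.2258,0.035,0]]]'

```text
time_s: 24.9
eef_pos: [470.4, 64.1, 110.7]
tcp_rot: [0.707, 0.707, -0.0, -0.0]
force: [-0.1, -0.3, -0.4]
gripper_width: 0.408
gripper_force: 40.5
```

Emit:
carry_out --steps '[[[0,0,-0.003,0],[0,0,-0.005,0],[0,0,-0.007,0],[0,0,-0.0085,0],[0,0,-0.0095,0],[0,0,-0.0105,0],[0,0,-0.0105,0],[0,0,-0.0105,0]]]'

```text
time_s: 25.9
eef_pos: [470.7, 63.9, 101.3]
tcp_rot: [0.707, 0.707, -0.0, 0.0]
force: [-4.0, -0.0, 12.2]
gripper_width: 0.409
gripper_force: 41.7
```

Emit:
carry_out --steps '[[[0,0,0,0],[0,0,0,0],[0,0,0,0],[0,0,0.02,0],[0,0,0.06,0],[0,0,0.1,0],[0,0,0.14,0],[0.03,0.05,0.16,0],[0.06,0.1,0.16,0],[0.08,0.15,0.16,0],[0.08,0.15,0.16,0],[0.08,0.15,0.16,0]]]' --gripper -1

```text
time_s: 27.4
eef_pos: [550.3, 213.4, 259.6]
tcp_rot: [0.707, 0.707, -0.001, -0.0]
force: [-0.8, -1.1, 0.3]
gripper_width: 1.0
gripper_force: 0.0
```

Run:
```python
from workcell import ctrl
from h import *
t=ctrl.snapshot('scene');cv2.imwrite('pics/s4.png',cv2.resize(t['pixels'][60:270,120:380,::-1],None,fx=3,fy=2.8))
w=cloud(ctrl.snapshot('top'))[150:280,200:420].reshape(-1,3)
for h,x,y in((135,471,64),(113,474,-22.5),(95,479,-103),(78,483.5,-196)):
    q=w[(w[:,2]>h-5)&(w[:,2]<h+4)&(abs(w[:,0]-x)<33)&(abs(w[:,1]-y)<33)];c,r=cv2.minEnclosingCircle(q[:,:2].astype(np.float32)) if len(q) else (0,0);print(h,len(q),c,r,np.median(q,0))
```

```text
135 207 (467.90673828125, 61.8886604309082) 17.866546630859375 [466.8192238   61.39232055 135.53333449]
113 390 (471.24578857421875, -24.932125091552734) 25.39214515686035 [469.87221655 -24.84660974 113.84116608]
95 183 (476.1230773925781, -104.33612823486328) 17.904996871948242 [ 476.10288937 -103.03554631   95.50656493]
78 365 (479.2400817871094, -195.69224548339844) 25.539880752563477 [ 480.35743717 -195.1752859    78.78098613]
```

View pics/s4.png

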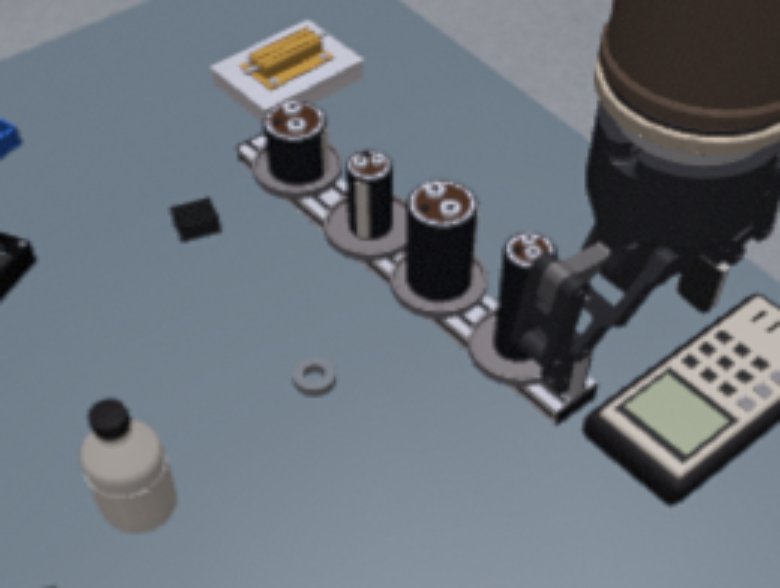

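All four stand upright in their cups at the expected top heights (135/113/95/78 mm). They step down from the meter end at (520,300) to (295,140). The bottle is upright at (130,470), and the gripper is clear, only overlapping in this view.

```bash
python3 -c "
from workcell import ctrl
print(ctrl.close_job())"
```

```text
the job is handed in; nothing more can be done
None
```

I set the four capacitors upright on the floors of their cups, tallest (cap_a) nearest the meter down to shortest (cap_d) at the far end, left the bottle standing, and handed the job in at about 28 s on the robot's clock.

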